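# Refit a gear-case access cover: pins, quarter-turn, hold it pressed

## Task

The green access cover of the grey gear case stands up on its springy seal. First drop the two brass-headed locating pins from the wooden block into the two holes of the cover, one in each, so that they stand at the bottom of their bores; next turn the black quarter-turn wing on the cover until its white line is in line with the two white marks, with the cover still up on its seal; then push the cover fully down against the case and keep it there: finish while you are still holding it pressed. Leave the pot, the tape measure and the gouge where they are.

Things in the scene. Friction and masses are not known exactly. Their poses are not given: they have to be found in the camera images.
- gear_case: Grey gear case, fixed to the bench, 120 x 174 mm at its foot flange, 120 x 150 mm above it; origin at the centre of its underside, z up, y along its long side. A green cover plate (120 x 150 x 5 mm) lies over it on a springy seal: its top is 60 mm above the bench when up and 55 mm when fully down. In the cover's centre is the quarter-turn fastener.
- cover (a joint): how far the green cover is pushed down (m): 0 = up on its seal, 0.005 = fully home against a solid stop. It moves straight down and springs back when let go; it begins to move at about 4 N and is home at about 8.5 N. More push than that does no harm.
- fastener (a joint): angle of the quarter-turn wing (rad): 0 = its white line lies in line with the two white marks on the cover (along the x axis of the gear case); grows counter-clockwise seen from above. Starts between 0.75 and 1.4, travels from -0.35 to 1.7, stays where it is left (friction 0.06 N m, no click or stop at 0).
- wing (a point): Centre of the black wing, on its vertical turning axis, 19 mm above the top face of the cover. The wing is an upright bar 36 mm long, 11 mm thick and 22 mm tall, from 3 mm to 25 mm above the cover's top face, with a white line along its top; it stands on a steel disc 38 mm across and 4 mm thick. The x axis of this point runs along the bar and turns with it.
- hole_a (a point): Centre of one pin hole, at the level of the cover's top face when the cover is up (60 mm above the bench); at x +35, y +55 mm in the gear case's frame. The hole is 15 mm wide in the cover and the bore below it 14 mm; the bore's floor is 40 mm below this point.
- hole_b (a point): Centre of the other pin hole, the same in all, at x -35, y -55 mm in the gear case's frame.
- pin_block: Light wooden block 96 x 50 x 30 mm, fixed to the bench, in whose two 20 mm deep holes (at x +30 and -30 mm) the pins stand loosely at the start; origin at the centre of its underside, x along its long side. It stands either to the left of the gear case or to the right. A bench vise fills the bench's front edge between the left place and the robot: pass high over it.
- pin_1: Locating pin: steel shank 12 mm thick and 46 mm long with a tapered foot, brass round head 18 mm across and 18 mm tall on top, 64 mm long in all, 50 g. Origin at the centre of its foot, z along it to the head. In the block the foot stands 10 mm above the bench. Seated in a gear case bore the foot is 20 mm above the bench and the head's top 84 mm. The two pins are alike, either fits either hole.
- pin_2: The other locating pin, just like pin_1.
- pot_1: Round white and blue pot, 69 mm across, 41 mm tall; origin at the centre of its underside. To be left alone.
- tape_measure: Yellow tape measure, 90 x 32 x 62 mm; origin at the centre of its underside. To be left alone.
- gouge_mid: Carving gouge with a green handle, 220 x 27 x 25 mm, lying along its x axis; origin at the centre of its underside. To be left alone.
- lamp_post (a point): Foot of a black lamp's post, fixed at the bench's front edge: 29 mm thick, 550 mm tall; above that its arm leans towards the robot and carries a ring head, 800 to 960 mm up. Not part of the job: keep clear; all the work lies left of it. An arm that starts to its right can swing past with the wrist drawn in to within 350 mm of the robot's axis and below 500 mm.
Not all that is in view belongs to the job. What is shaped like the pin_1 but orange, purple or turquoise is not meant.

How it is judged:
On the way, in this order (a step that is already met when the one before it is completed fails the run):
1. one pin stands at the bottom of a bore, let go (((horizontal distance between pin_1 and hole_a below 0.004 m and height (world z) of pin_1 between 0.015 and 0.0235 m and angle between pin_1's own z axis and vertical below 0.12 rad) or (horizontal distance between pin_1 and hole_b below 0.004 m and height (world z) of pin_1 between 0.015 and 0.0235 m and angle between pin_1's own z axis and vertical below 0.12 rad) or (horizontal distance between pin_2 and hole_a below 0.004 m and height (world z) of pin_2 between 0.015 and 0.0235 m and angle between pin_2's own z axis and vertical below 0.12 rad) or (horizontal distance between pin_2 and hole_b below 0.004 m and height (world z) of pin_2 between 0.015 and 0.0235 m and angle between pin_2's own z axis and vertical below 0.12 rad)) and contact force between the fingers and pin_1 below 0.3 N and contact force between the fingers and pin_2 below 0.3 N), for 0.2 s.
2. both pins stand at the bottom of the bores, one in each, let go ((((horizontal distance between pin_1 and hole_a below 0.004 m and height (world z) of pin_1 between 0.015 and 0.0235 m and angle between pin_1's own z axis and vertical below 0.12 rad) and (horizontal distance between pin_2 and hole_b below 0.004 m and height (world z) of pin_2 between 0.015 and 0.0235 m and angle between pin_2's own z axis and vertical below 0.12 rad)) or ((horizontal distance between pin_1 and hole_b below 0.004 m and height (world z) of pin_1 between 0.015 and 0.0235 m and angle between pin_1's own z axis and vertical below 0.12 rad) and (horizontal distance between pin_2 and hole_a below 0.004 m and height (world z) of pin_2 between 0.015 and 0.0235 m and angle between pin_2's own z axis and vertical below 0.12 rad))) and contact force between the fingers and pin_1 below 0.3 N and contact force between the fingers and pin_2 below 0.3 N), for 0.2 s.
3. the wing's line is in line with the marks (within 0.14 rad) while the cover is still up on its seal (pushed down less than 2 mm) ((((horizontal distance between pin_1 and hole_a below 0.004 m and height (world z) of pin_1 between 0.015 and 0.0235 m and angle between pin_1's own z axis and vertical below 0.12 rad) and (horizontal distance between pin_2 and hole_b below 0.004 m and height (world z) of pin_2 between 0.015 and 0.0235 m and angle between pin_2's own z axis and vertical below 0.12 rad)) or ((horizontal distance between pin_1 and hole_b below 0.004 m and height (world z) of pin_1 between 0.015 and 0.0235 m and angle between pin_1's own z axis and vertical below 0.12 rad) and (horizontal distance between pin_2 and hole_a below 0.004 m and height (world z) of pin_2 between 0.015 and 0.0235 m and angle between pin_2's own z axis and vertical below 0.12 rad))) and value of joint fastener between -0.14 and 0.14 rad and value of joint cover below 0.002 m), for 0.2 s.
At the end, for the whole second after the job is handed in: Both pins stand upright at the bottom of the bores, one in each (foot within 4 mm of the bore's axis and 3.5 mm of its floor); the wing's line is within 0.14 rad of the marks; the cover is within 1 mm of fully down, and the robot is still pressing on the cover or its wing with more than 4 N ((((horizontal distance between pin_1 and hole_a below 0.004 m and height (world z) of pin_1 between 0.015 and 0.0235 m and angle between pin_1's own z axis and vertical below 0.12 rad) and (horizontal distance between pin_2 and hole_b below 0.004 m and height (world z) of pin_2 between 0.015 and 0.0235 m and angle between pin_2's own z axis and vertical below 0.12 rad)) or ((horizontal distance between pin_1 and hole_b below 0.004 m and height (world z) of pin_1 between 0.015 and 0.0235 m and angle between pin_1's own z axis and vertical below 0.12 rad) and (horizontal distance between pin_2 and hole_a below 0.004 m and height (world z) of pin_2 between 0.015 and 0.0235 m and angle between pin_2's own z axis and vertical below 0.12 rad))) and value of joint fastener between -0.14 and 0.14 rad and value of joint cover above 0.004 m and contact force between any of the fingers, the arm and gear_case above 4 N); the arm keeps its last pose, push and grip.
It fails at once if the pot is shifted by more than 25 mm (distance of pot_1 from where it was at the start of the episode above 0.025 m).
It fails at once if the tape measure is shifted by more than 25 mm (distance of tape_measure from where it was at the start of the episode above 0.025 m).
It fails at once if the gouge is shifted by more than 25 mm (distance of gouge_mid from where it was at the start of the episode above 0.025 m).
It also fails if it takes over 72 s, if anything falls off the work surface, if the arm or the gripper's body presses on something with over 40 N, if the wrist force passes 120 N, or if a joint passes its speed limit or range.

## Robot

A 6-joint arm with a two-finger parallel gripper is mounted at the origin on a cart in front of the work surface, level with it; the furniture and walls round the work are solid. World frame = base frame: x ahead of the robot, y to its left, z up, the work surface at z = 0. Lengths are in m, angles in rad, forces in N, time in s.
With the tool pointing down it reaches from about 0.325 to 0.775 m from the base axis. Payload 5.5 kg.
Tool frame: the origin (TCP) lies on the centre line of the jaws, within the pads' length; the fingertips stand 11 mm ahead of it and the grasp point (between the pads) lies 8 mm behind it; z points along the fingers, y is the direction in which the jaws open and shut (so a half turn about z gives the same grasp; the last joint's range is limited). The gripper opens to 88 mm and grips with 3 to 60 N. Pads are 20 mm wide; open, the fingers measure 115 mm over their backs; the gripper's body (75 mm by 178 mm) begins 61 mm behind the grasp point.
Start: joints at [1.284, 0.091, 1.231, -0, 1.82, -0.057], TCP at [0.137, 0.584, 0.234] pointing down, gripper open.
Joint ranges: [-2.87, 2.87], [-0.86, 2.18], [0.17, 2.46], [-1.51, 4.65], [0.06, 2.69], [-2.65, 2.65]. Speed limits (rad/s): [2.57, 2.57, 3.01, 3.14, 3.14, 3.14].

## Interface

Orientations are given as a unit quaternion [w, x, y, z].
In Python, from plant import ctrl gives the robot as it stands.
- The arm moves only by the shell command python3 -m handwheel 'ROWS'. ROWS is JSON, a list of rows, each a list of 3 entries, a list of its own where there are three numbers: the opening, from -1 (shut) to 1 (fully open), so that 0 is half open, then the shift along the tool's x, y, z in mm, then the turn about the tool's z in degrees. A call has 1 to 10 rows; each row shifts and turns the commanded pose from where the row before left it, along the tool's axes as they then stand; what a row does not reach is not made up. A row lasts 1/10 s, in which the tool goes at most 50 mm and 8.59 degrees, less where a joint would pass 70% of its speed; a pose out of reach is approached as far as the arm can. A call is refused whole if a number of a shift passes 50 or a number of a turn 8.59, either way. A call with a gripper value outside its range is refused whole. The fingers move at their own pace and stop on an object; the grip force is fixed at half the most. Time passes only in rows, so rows that do not move let the fingers close. It gives the time, the measured TCP pose, the force and the opening at its end, in the units of the state.
- ctrl.sense(): the state, without advancing time (a new reading comes with each control period).
- ctrl.capture(name): name is "side" or "top"; returns the picture (384x512x3 uint8, blue, green, red); there is no depth.
- ctrl.camera_params(name): a dict with "camera_matrix" (3x3 intrinsics, pixels), "rvec" (rotation vector, rad) and "tvec" (3), from world to camera coordinates, as OpenCV has them. Camera axes: x right, y down, z forward; pixel columns grow to the right and rows downward; lengths in m; the calibration is good to about 2 mm. A picture is of the moment at which its call begins. camera_params takes no time and is no camera call.
- ctrl.close_job(): hands the job in, once; it reports no verdict.
The state is a dict: "time": time; "qpos": joint angles; "dq": joint speeds; "effort": joint torques, N m; "eef_pos": TCP position; "eef_rot": TCP orientation; "force": force on the tool from outside, world axes, zero at the start; "moment": the same for the moment, N m; "opening": finger opening in m.
Only numpy, scipy, OpenCV 4.12 (cv2) and the standard library are available. Lean on these libraries where they do the work, as an engineer would, in place of code of your own. Each camera call takes 0.05 s, during which the arm holds its last target.

## Working session

There is one attempt and no reset: what is moved stays moved. The work goes in short steps, Python scripts to look and compute and a shell command to move; the robot and the scene stay as the last step left them, time stands still between calls to the robot, and variables do not carry over. Pictures are saved under pics/ and viewed, and the job is handed in when it is done.

```bash
ls; mkdir -p pics; python3 - <<'E'
from plant import ctrl
import cv2
print(ctrl.sense())
for n in("top","side"):
    cv2.imwrite(f"pics/{n}0.png",ctrl.capture(n)); print(ctrl.camera_params(n))
E
```

```text
pics
{'time': 0.0, 'qpos': array([ 1.28430816e+00,  9.18433303e-02,  1.23189064e+00,  5.52941451e-07,
        1.81980992e+00, -5.66889588e-02]), 'dq': array([ 0.00068211,  0.00091827,  0.00062737, -0.00020194,  0.00023527,
       -0.00239838]), 'effort': array([ 4.14655028e-05, -4.46448255e+01, -4.06442821e+01,  6.97198603e-02,
        2.93473375e-02, -1.16448714e-04]), 'eef_pos': array([0.13658388, 0.5839554 , 0.23251349]), 'eef_rot': array([-1.66848651e-04,  1.14646834e-01,  9.93405834e-01, -9.61244778e-04]), 'force': array([ 0.74261055, -0.51180106, -0.1312438 ]), 'moment': array([ 0.00799012,  0.03119466, -0.00412702]), 'opening': 0.0879432477274523}
{'camera_matrix': array([[437.66639164,   0.        , 258.47387632],
       [  0.        , 437.66639164, 194.83818004],
       [  0.        ,   0.        ,   1.        ]]), 'rvec': array([ 1.99477303, -1.64461385,  0.56868883]), 'tvec': array([-0.16294679,  0.48542957,  0.94515039])}
{'camera_matrix': array([[350.9908209 ,   0.        , 254.99073063],
       [  0.        , 350.9908209 , 190.92304205],
       [  0.        ,   0.        ,   1.        ]]), 'rvec': array([ 2.19665983, -0.26799525,  0.14826691]), 'tvec': array([-0.55964915,  0.11230666,  0.88647352])}
```

View pics/top0.png

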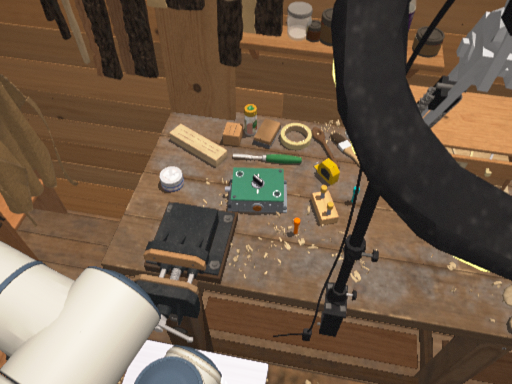

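View pics/side0.png

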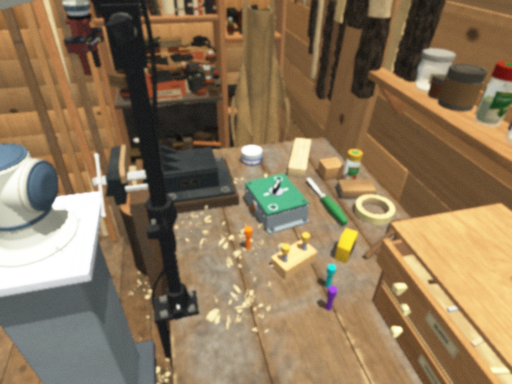

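```bash
python3 - <<'E'
import cv2
t=cv2.imread("pics/top0.png")[150:240,215:355];s=cv2.imread("pics/side0.png")[165:315,225:365]
cv2.imwrite("pics/tz.png",cv2.resize(t,None,fx=5.6,fy=5.6,interpolation=cv2.INTER_CUBIC))
cv2.imwrite("pics/sz.png",cv2.resize(s,None,fx=4,fy=4,interpolation=cv2.INTER_CUBIC))
E
```

```text
(no output)
```

View pics/tz.png

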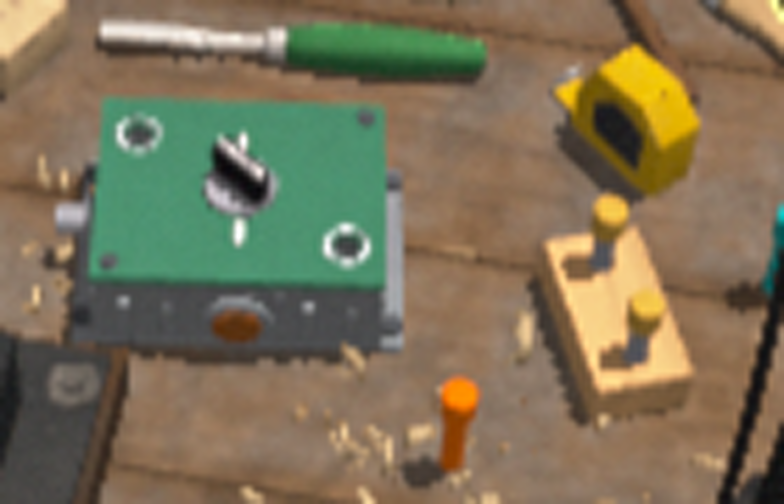

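View pics/sz.png

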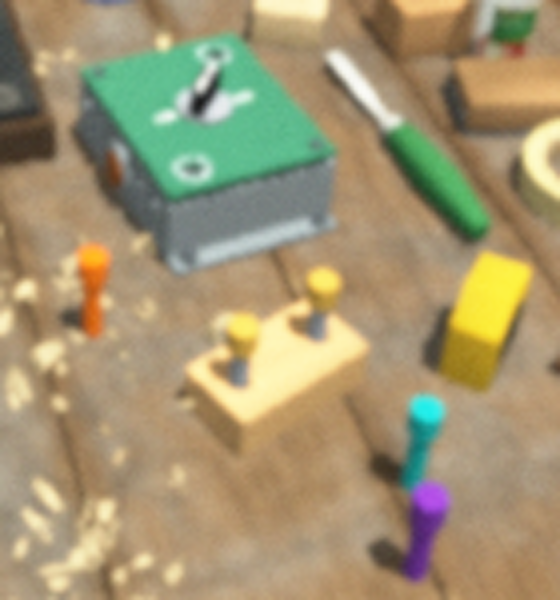

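```bash
cat > h.py <<'E'
import numpy as np,cv2
from plant import ctrl
def cam(n):
    p=ctrl.camera_params(n);return np.array(p["camera_matrix"]),cv2.Rodrigues(np.array(p["rvec"]))[0],np.array(p["tvec"]).ravel()
def plane(n,uv,z):
    K,R,t=cam(n);uv=np.asarray(uv,float).reshape(-1,2)
    d=np.c_[uv,np.ones(len(uv))]@np.linalg.inv(K).T@R;c=-R.T@t
    return c+d*((z-c[2])/d[:,2:3])
def proj(n,X):
    K,R,t=cam(n);p=(np.asarray(X).reshape(-1,3)@R.T+t)@K.T;return p[:,:2]/p[:,2:]
def tri(a,b):
    Ps=[]
    for n in("top","side"):
        K,R,t=cam(n);Ps.append(K@np.c_[R,t])
    X=cv2.triangulatePoints(Ps[0],Ps[1],np.array(a,float).reshape(2,1),np.array(b,float).reshape(2,1));return (X[:3]/X[3]).ravel()
def blobs(m,amin=5):
    n,l,s,c=cv2.connectedComponentsWithStats(m.astype(np.uint8))
    return [(s[i,4],c[i].round(2),s[i,:4]) for i in range(1,n) if s[i,4]>=amin]
def hsv(im):return cv2.cvtColor(im,cv2.COLOR_BGR2HSV)
E
python3 - <<'E'
from h import *
for n,(x0,y0,x1,y1) in(("top",(215,150,355,240)),("side",(225,165,365,315))):
    im=cv2.imread(f"pics/{n}0.png");h=hsv(im)
    roi=np.zeros(im.shape[:2],bool);roi[y0:y1,x0:x1]=1
    g=cv2.inRange(h,(60,90,40),(90,255,255))>0
    g=(g&roi).astype(np.uint8)
    nn,l,s,c=cv2.connectedComponentsWithStats(g);k=1+np.argmax(s[1:,4])
    cs=cv2.findContours((l==k).astype(np.uint8),cv2.RETR_EXTERNAL,cv2.CHAIN_APPROX_NONE)[0][0]
    hull=cv2.convexHull(cs);q=cv2.approxPolyDP(hull,6,True).reshape(-1,2)
    print(n,"cover corners",q.tolist());X=plane(n,q,.06);print(X.round(4));print([np.linalg.norm(X[i]-X[i-1]).round(4) for i in range(len(X))],X.mean(0))
    br=(cv2.inRange(h,(18,150,110),(28,255,255))>0)&roi
    print("brass",blobs(br))
    wh=(cv2.inRange(h,(0,0,170),(180,60,255))>0)&roi
    hm=np.zeros_like(g);cv2.fillConvexPoly(hm,hull,1)
    for a,cc,bb in blobs(wh&(hm>0),3):print("white",a,cc,bb,plane(n,cc,.06)[0].round(4))
E
```

```text
top cover corners [[234, 168], [282, 170], [283, 200], [231, 199]]
[[ 0.6721  0.0372  0.06  ]
 [ 0.6924 -0.1044  0.06  ]
 [ 0.5828 -0.1245  0.06  ]
 [ 0.5577  0.02    0.06  ]]
[np.float64(0.1157), np.float64(0.143), np.float64(0.1114), np.float64(0.1466)] [ 0.62625811 -0.04290167  0.06      ]
brass [(np.int32(326), array([329.13, 169.65]), array([314, 158,  26,  27], dtype=int32)), (np.int32(40), array([323.52, 188.38]), array([321, 185,   6,   8], dtype=int32)), (np.int32(39), array([330.05, 205.05]), array([327, 202,   7,   8], dtype=int32))]
white 8 [236.5 173.5] [236 171   2   6] [0.6526 0.0253 0.06  ]
white 7 [242.29 172.57] [241 171   3   5] [0.6595 0.0093 0.06  ]
white 17 [257.53 177.  ] [254 174   8   8] [ 0.6516 -0.0381  0.06  ]
white 11 [253.91 184.73] [252 183   5   4] [ 0.621  -0.0334  0.06  ]
white 10 [257.3 190.8] [256 189   3   5] [ 0.601  -0.0472  0.06  ]
white 14 [274.57 192.21] [273 190   5   7] [ 0.6056 -0.0965  0.06  ]
white 11 [278.36 195.18] [276 192   5   6] [ 0.5971 -0.1089  0.06  ]
side cover corners [[282, 174], [307, 203], [267, 214], [246, 183]]
[[ 0.6662  0.0358  0.06  ]
 [ 0.688  -0.1076  0.06  ]
 [ 0.5756 -0.1256  0.06  ]
 [ 0.555   0.016   0.06  ]]
[np.float64(0.113), np.float64(0.145), np.float64(0.1138), np.float64(0.1431)] [ 0.62120126 -0.0453553   0.06      ]
brass [(np.int32(18), array([247.78, 228.78]), array([245, 227,   6,   4], dtype=int32)), (np.int32(475), array([345.46, 244.47]), array([335, 228,  23,  34], dtype=int32)), (np.int32(39), array([305.26, 238.1 ]), array([302, 235,   8,   7], dtype=int32)), (np.int32(29), array([285.03, 249.97]), array([282, 247,   7,   7], dtype=int32))]
white 72 [272.83 186.5 ] [264 177  18  19] [ 0.6228 -0.0173  0.06  ]
white 54 [280.59 191.13] [276 188  12   8] [ 0.6371 -0.0426  0.06  ]
white 30 [272.63 207.33] [268 205  10   5] [ 0.5966 -0.1038  0.06  ]
```

```bash
cat >> h.py <<'E'
def wcent(im,box,lo,hi):
    h=hsv(im);x0,y0,x1,y1=box
    m=cv2.inRange(h,lo,hi)[y0:y1,x0:x1]
    b=max(blobs(m>0,1),key=lambda b:b[0]);return b
E
python3 - <<'E'
from h import *
A=tri((323.52,188.38),(305.26,238.1));B=tri((330.05,205.05),(285.03,249.97))
for P,a,b in((A,(323.52,188.38),(305.26,238.1)),(B,(330.05,205.05),(285.03,249.97))):
    print(P.round(4),plane("top",a,.065),plane("side",b,.065),proj("top",P)-a,proj("side",P)-b)
print(np.linalg.norm(A-B))
# hole rings upsampled
for n,bx in(("top",((230,165,250,182),(266,183,290,202))),("side",((270,170,288,186),(262,198,284,216)))):
    im=cv2.imread(f"pics/{n}0.png").astype(int)
    for x0,y0,x1,y1 in bx:
        c=im[y0:y1,x0:x1]; w=np.clip(c[:,:,2]-70,0,150) # red channel: green plate low
        print(n,(x0,y0));print(c[:,:,2])
E
```

```text
[ 0.6375 -0.2327  0.0681] [[ 0.64274605 -0.23232151  0.065     ]] [[ 0.63534424 -0.23266026  0.065     ]] [[0.09161049 0.77062288]] [[ 1.02190726 -1.13030561]]
[ 0.5819 -0.2565  0.068 ] [[ 0.58715825 -0.25601202  0.065     ]] [[ 0.57924247 -0.25691257  0.065     ]] [[0.14435504 0.88706186]] [[ 1.20000894 -1.3132735 ]]
0.06039627652963533
top (230, 165)
[[135 132 139 140 147 144 143 142 145 143 143 141 143 140 138 137 133 137
  138 136]
 [145 140 139 140 142 142 142 141 140 141 140 141 141 141 138 137 138 141
  142 139]
 [147 146 143 125 109 108 107 115 115 114 114 112 113 113 111 113 120 123
  122 124]
 [142 146 145 105  79  76  77  86  82  82  83  83  83  83  82  86  87  89
   91  89]
 [136 141 141  98  78  75  76  76  73  77  78  77  75  76  76  76  76  75
   75  73]
 [140 140 137  98  75  76  76  89  84 109 107  89  89  79  75  75  75  76
   76  74]
 [142 141 139  95  78  76 110 159 112  98 107 151 162  95  76  75  77  76
   77  74]
 [143 141 136  87  73 106 209 144  87  63  74 117 148 147  85  75  75  78
   78  78]
 [142 140 134  82  74 112 222  98  71  65  68  67 100 164  91  75
[... 4843 characters left out ...]
3 145 152 188 199 173 127  94
   92  89  87  88]
 [ 80  75  79  89  93  98 115 143 171 175 171 169 171 181 177 145 108  88
   87  85  78  78]
 [ 81  75  71  80  90  90  96 111 130 140 144 152 152 144 125 107  90  76
   78  71  72  71]
 [ 79  72  77  76  87  87  91  93  98 102 107 111 110  98  85  80  74  67
   68  73  81  89]
 [ 85  78  75  73  77  81  83  85  84  80  77  78  73  68  69  68  73  79
   83  98 111 118]
 [ 79  81  78  73  73  72  75  74  75  69  66  66  74  79  76  79  97 103
  109 113 124 123]
 [ 85  94  94  78  74  66  69  72  77  77  82  87  99 108 108 104 114 121
  122 122 122 123]
 [ 96 107 106  91  83  87  87  85 100 111 115 114 121 122 120 116 115 123
  121 123 120 123]]
```

```bash
cat >> h.py <<'E'
def R():
    from scipy.spatial.transform import Rotation as Ro
    q=ctrl.sense()["eef_rot"];return Ro.from_quat([q[1],q[2],q[3],q[0]]).as_matrix()
def go(x,y,z,jaw=None):
    s=ctrl.sense();r=R();d=np.array([x,y,z])-s["eef_pos"]
    print("t",round(s["time"],2),"pos",s["eef_pos"].round(4),"F",np.round(s["force"],1),"open",round(s["opening"],4),"z",r[:,2].round(3))
    ja=np.degrees(np.arctan2(r[1,1],r[0,1]));print("tool shift mm",(r.T@d*1000).round(1),"jaw",ja.round(2),end=" ")
    if jaw is not None:
        t=(ja-jaw+90)%180-90;print("turn",round(t,1),"or",round(t-180*np.sign(t),1))
    print()
E
python3 - <<'E'
from h import *
print(plane("top",(334,325),0),plane("side",(178,305),0))
go(.137,.584,.30,113.2)
go(.6103,-.2446,.30,113.2)
E
```

```text
[[ 0.27259655 -0.30294071  0.        ]] [[ 0.33852358 -0.29440769  0.        ]]
t 0.1 pos [0.1366 0.584  0.2326] F [-0.  -0.7  0.5] open 0.0878 z [-0.    -0.002 -1.   ]
tool shift mm [ -0.4  -0.  -67.4] jaw 76.83 turn -36.4 or 143.6

t 0.1 pos [0.1366 0.584  0.2326] F [-0.  -0.7  0.5] open 0.0878 z [-0.    -0.002 -1.   ]
tool shift mm [-650.  -699.   -66.2] jaw 76.83 turn -36.4 or 143.6
```

```bash
python3 -m handwheel '[[1,[0,0,-40],0],[1,[-32,-35,-7],0],[1,[-32,-35,-7],0],[1,[-32,-35,-7],0],[1,[-32,-35,0],0],[1,[-32,-35,0],0],[1,[-32,-35,0],0],[1,[-32,-35,0],0],[1,[-32,-35,0],0],[1,[-32,-35,0],0]]'; python3 -c "
from h import *
go(.6375,-.2327,.25,113.2)"
```

```text
time: 1.1
eef_pos: [0.3457, 0.2101, 0.2944]
eef_rot: [0.0, 0.114, 0.993, 0.0]
force: [1.3, 0.4, 0.9]
opening: 0.0882
t 1.1 pos [0.3457 0.2101 0.2944] F [1.3 0.4 0.9] open 0.0882 z [ 0.  0. -1.]
tool shift mm [-384.9 -364.9   44.4] jaw 76.85 turn -36.3 or 143.7
```

```bash
python3 -m handwheel '[[1,[-35,-33,0],0],[1,[-35,-33,0],0],[1,[-35,-33,0],0],[1,[-35,-33,0],0],[1,[-35,-33,0],0],[1,[-35,-33,0],0],[1,[-35,-33,0],0],[1,[-35,-33,0],0],[1,[-35,-33,0],0],[1,[-35,-33,0],0]]'; python3 -m handwheel '[[0,[-35,-35,0],0],[0,[0,0,10],8.5],[0,[0,0,10],8.5],[0,[0,0,10],8.5],[0,[0,0,10],8.5],[0,[0,0,0],8.5],[0,[0,0,0],8.5],[0,[0,0,0],8.5],[0,[0,0,0],8.5],[0,[0,0,0],8.5]]';python3 -m handwheel '[[0,[0,0,0],8.5],[0,[0,0,0],8.5],[0,[0,0,0],8.5],[0,[0,0,0],8.5],[0,[0,0,0],8.5],[0,[0,0,0],8.5],[0,[0,0,0],8.5],[0,[0,0,0],7.5],[0,[0,0,0],0]]'; python3 -c "
from h import *
go(.6375,-.2327,.12,113.2)
print(ctrl.sense()['qpos'])
for n in('top','side'):cv2.imwrite(f'pics/{n}1.png',ctrl.capture(n))"
```

```text
time: 2.1
eef_pos: [0.6117, -0.191, 0.294]
eef_rot: [-0.0, 0.115, 0.993, 0.0]
force: [0.3, 0.3, -0.1]
opening: 0.0882
time: 3.1
eef_pos: [0.637, -0.2311, 0.2538]
eef_rot: [-0.001, 0.707, 0.707, -0.0]
force: [0.0, 0.6, 0.0]
opening: 0.0437
time: 4.0
eef_pos: [0.637, -0.2312, 0.2539]
eef_rot: [-0.0, 0.979, 0.202, -0.001]
force: [0.7, 0.6, -0.0]
opening: 0.0442
t 4.0 pos [ 0.637  -0.2312  0.2539] F [ 0.7  0.6 -0. ] open 0.0442 z [-0.001  0.    -1.   ]
tool shift mm [ -0.    1.7 133.9] jaw -66.73 turn 0.1 or -179.9

[-3.98285862e-01  3.17056584e-01  9.38588616e-01 -4.42034319e-05
  1.88717618e+00  7.66371358e-01]
```

```bash
python3 -m handwheel '[[0,[0,0.5,45],0],[0,[0,0.5,45],0],[0,[0,0.5,44],0],[0,[0,0,0],0],[0,[0,0,0],0]]'; python3 -c "
from h import *
go(.6375,-.2327,.066,113.2)
for n,(x0,y0,x1,y1) in(('top',(290,130,390,230)),('side',(250,190,350,290))):
  im=ctrl.capture(n);cv2.imwrite(f'pics/{n}2.png',im)
  cv2.imwrite(f'pics/{n}2z.png',cv2.resize(im[y0:y1,x0:x1],None,fx=5,fy=5,interpolation=cv2.INTER_CUBIC))"; python3 -c "
import cv2,numpy as np
cv2.imwrite('pics/c2.png',cv2.resize(np.hstack([cv2.imread('pics/top2z.png'),cv2.imread('pics/side2z.png')]),(800,400)))"
```

```text
time: 4.6
eef_pos: [0.6373, -0.2324, 0.1206]
eef_rot: [-0.001, 0.979, 0.203, -0.001]
force: [0.1, 0.3, 0.9]
opening: 0.0441
t 4.6 pos [ 0.6373 -0.2324  0.1206] F [0.1 0.3 0.9] open 0.0441 z [-0.002  0.001 -1.   ]
tool shift mm [ 0.1  0.4 54.6] jaw -66.58 turn 0.2 or -179.8
```

View pics/c2.png

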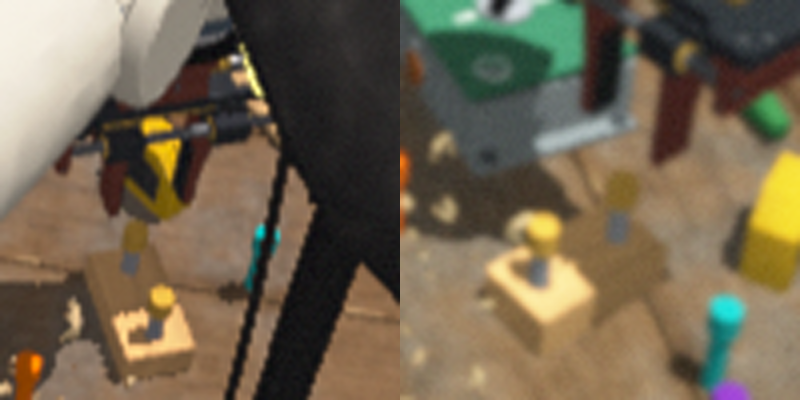

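```bash
python3 -c "
from h import *
print(proj('top',[.6373,-.2324,.1096]),proj('side',[.6373,-.2324,.1096]))
print(proj('top',[.6373,-.2324,.065]),proj('side',[.6373,-.2324,.065]))"
```

```text
[[325.40266841 179.93066068]] [[307.98965524 223.16394266]]
[[323.35985669 189.85068329]] [[306.02990854 237.87865714]]
```

```bash
python3 -m handwheel '[[0,[0,0.5,30],0],[0,[0,0,24],0],[0,[0,0,0],0],[0,[0,0,0],0],[-1,[0,0,0],0],[-1,[0,0,0],0],[-1,[0,0,0],0],[-1,[0,0,0],0],[-1,[0,0,0],0]]'; python3 -c "
from h import *
go(.6375,-.2327,.066,113.2)"
```

```text
time: 5.6
eef_pos: [0.6383, -0.233, 0.0676]
eef_rot: [0.0, 0.979, 0.202, 0.001]
force: [-0.6, 0.1, 3.0]
opening: 0.0173
t 5.6 pos [ 0.6383 -0.233   0.0676] F [-0.6  0.1  3. ] open 0.0173 z [ 0.001 -0.    -1.   ]
tool shift mm [-0.6 -0.6  1.6] jaw -66.66 turn 0.1 or -179.9
```

```bash
python3 -m handwheel '[[-1,[0,0,-20],0],[-1,[0,0,-30],0],[-1,[0,0,-30],0],[-1,[0,0,-20],0],[-1,[0,0,0],0],[-1,[0,0,0],0]]'; python3 -c "
from h import *
go(.650,.016,.165)
for n,(x0,y0,x1,y1) in(('top',(290,120,390,220)),('side',(250,160,350,260))):
  im=ctrl.capture(n);cv2.imwrite(f'pics/{n}3.png',im)
  cv2.imwrite(f'pics/{n}3z.png',cv2.resize(im[y0:y1,x0:x1],None,fx=4,fy=4,interpolation=cv2.INTER_CUBIC))"; python3 -c "
import cv2,numpy as np
cv2.imwrite('pics/c3.png',np.hstack([cv2.imread('pics/top3z.png'),cv2.imread('pics/side3z.png')]))"
```

```text
time: 6.2
eef_pos: [0.6379, -0.233, 0.1659]
eef_rot: [-0.0, 0.979, 0.202, -0.0]
force: [0.7, -0.2, -0.0]
opening: 0.017
t 6.2 pos [ 0.6379 -0.233   0.1659] F [ 0.7 -0.2 -0. ] open 0.017 z [-0.  0. -1.]
tool shift mm [ 109.8 -223.9    0.9] jaw -66.67
```

View pics/c3.png

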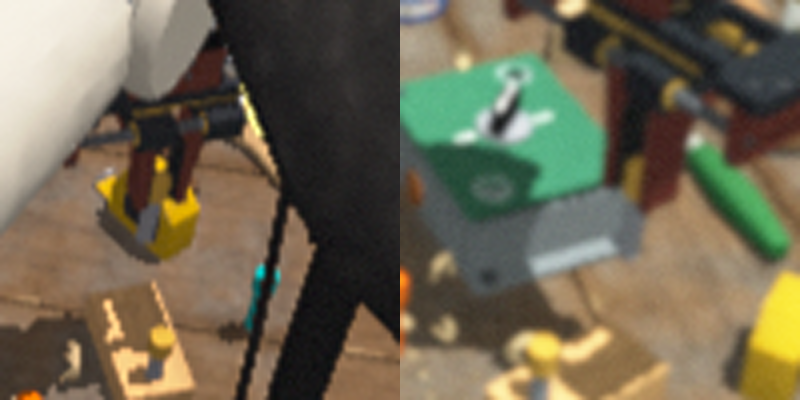

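```bash
python3 -m handwheel '[[-1,[18,-37,-8],0],[-1,[18,-37,-7],0],[-1,[18,-37,0],0],[-1,[19,-38,0],0],[-1,[19,-38,0],0],[-1,[18,-37,0],0],[-1,[0,0,20],0],[-1,[0,0,22],0],[-1,[0,0,0],0],[-1,[0,0,0],0]]'; python3 -c "
from h import *
go(.6496,.0157,.138)
for n,(x0,y0,x1,y1) in(('top',(210,120,310,220)),('side',(230,120,330,220))):
  im=ctrl.capture(n);cv2.imwrite(f'pics/{n}4.png',im)
  cv2.imwrite(f'pics/{n}4z.png',cv2.resize(im[y0:y1,x0:x1],None,fx=4,fy=4,interpolation=cv2.INTER_CUBIC))"; python3 -c "
import cv2,numpy as np
cv2.imwrite('pics/c4.png',np.hstack([cv2.imread('pics/top4z.png'),cv2.imread('pics/side4z.png')]))"
```

```text
time: 7.3
eef_pos: [0.6493, 0.0161, 0.1379]
eef_rot: [-0.0, 0.979, 0.202, -0.002]
force: [0.1, 0.4, -0.2]
opening: 0.017
t 7.3 pos [0.6493 0.0161 0.1379] F [ 0.1  0.4 -0.2] open 0.017 z [-0.003  0.    -1.   ]
tool shift mm [ 0.1  0.5 -0.1] jaw -66.68
```

View pics/c4.png

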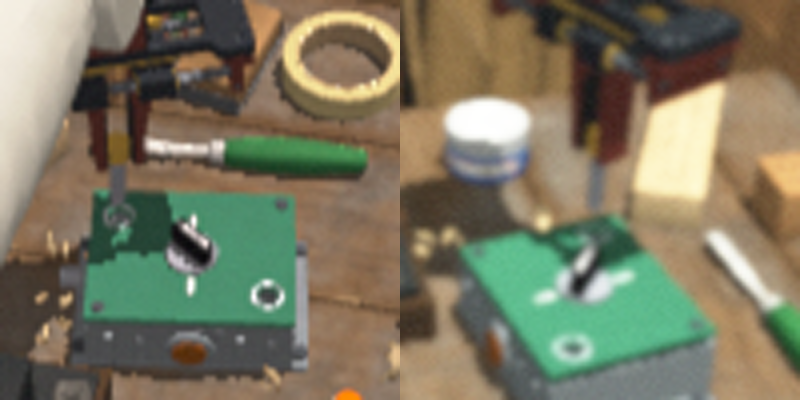

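```bash
python3 - <<'E'
import cv2,numpy as np
a=cv2.imread('pics/top4.png')[145:185,222:257];b=cv2.imread('pics/side4.png')[145:195,260:300]
f=lambda i:cv2.resize(i,None,fx=10,fy=10,interpolation=cv2.INTER_NEAREST)
a,b=f(a),f(b);H=500
a=cv2.copyMakeBorder(a,0,H-a.shape[0],0,0,0)
cv2.imwrite('pics/c5.png',np.hstack([a,b]))
E
```

```text
(no output)
```

View pics/c5.png

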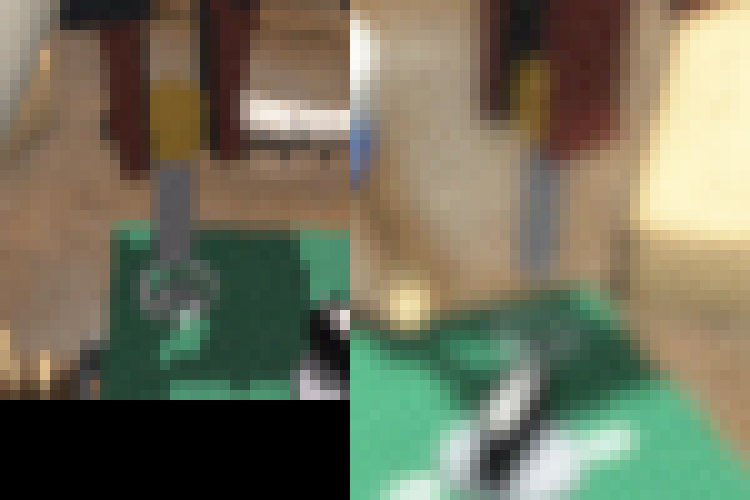

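```bash
python3 -c "
from h import *
p=np.array([.6493,.0161,0])
for n in('top','side'):
  for z in(.06,.08,.11): print(n,z,proj(n,p+[0,0,z]))
  b=proj(n,p+[0,0,.06]);print('dx',(proj(n,p+[.01,0,.06])-b),'dy',(proj(n,p+[0,.01,.06])-b))
print(plane('top',(239.6,173.8),.06),plane('side',(278.1,178),.06))
"
```

```text
top 0.06 [[239.29279689 174.81697419]]
top 0.08 [[239.11929557 170.3809466 ]]
top 0.11 [[238.85077494 163.515495  ]]
dx [[ 0.7227187  -2.53913512]] dy [[-3.3181258  -0.50776659]]
side 0.06 [[278.4339438  178.52669484]]
side 0.08 [[278.78757863 172.6400981 ]]
side 0.11 [[279.33440472 163.53764445]]
dx [[ 3.36601218 -0.46247472]] dy [[-1.04007751 -1.93271277]]
[[0.65330428 0.01604872 0.06      ]] [[0.64916027 0.01884299 0.06      ]]
```

```bash
python3 -m handwheel '[[-1,[0.6,0,8],0],[-1,[0,0,8],0],[-1,[0,0,3],0],[-1,[0,0,3],0],[-1,[0,0,0],0]]'; python3 -m handwheel '[[-1,[0,0,3],0],[-1,[0,0,0],0]]'
```

```text
time: 7.9
eef_pos: [0.6504, 0.0164, 0.1169]
eef_rot: [-0.0, 0.979, 0.202, -0.001]
force: [-0.2, 0.2, -0.3]
opening: 0.0172
time: 8.1
eef_pos: [0.6507, 0.0165, 0.1144]
eef_rot: [-0.0, 0.979, 0.202, -0.0]
force: [0.9, 0.5, -0.5]
opening: 0.0169
```

```bash
python3 -m handwheel '[[-1,[0,0,3],0],[-1,[0,0,3],0],[-1,[0,0,0],0]]'; python3 -m handwheel '[[-1,[0,0,4],0],[-1,[0,0,4],0],[-1,[0,0,0],0]]'
```

```text
time: 8.4
eef_pos: [0.6504, 0.0165, 0.1079]
eef_rot: [-0.0, 0.979, 0.202, -0.0]
force: [-0.1, -0.4, -2.2]
opening: 0.017
time: 8.7
eef_pos: [0.6503, 0.0165, 0.0996]
eef_rot: [-0.0, 0.979, 0.202, -0.001]
force: [1.0, -0.6, -0.4]
opening: 0.0172
```

```bash
python3 -m handwheel '[[-1,[0,0,5],0],[-1,[0,0,5],0],[-1,[0,0,5],0],[-1,[0,0,0],0]]'; python3 -m handwheel '[[-1,[0,0,4],0],[-1,[0,0,0],0]]'
```

```text
time: 9.1
eef_pos: [0.6502, 0.0165, 0.0842]
eef_rot: [-0.0, 0.979, 0.202, -0.001]
force: [0.4, -0.0, -1.1]
opening: 0.0173
time: 9.3
eef_pos: [0.6505, 0.0165, 0.081]
eef_rot: [-0.0, 0.979, 0.202, -0.0]
force: [0.2, -0.1, -0.7]
opening: 0.017
```

```bash
python3 -m handwheel '[[-1,[0,0,3],0],[-1,[0,0,0],0],[-0.3,[0,0,0],0],[-0.3,[0,0,0],0],[-0.3,[0,0,0],0]]';  python3 -m handwheel '[[-0.3,[0,0,-20],0],[-0.3,[0,0,-40],0],[-0.3,[0,0,-40],0],[-0.3,[0,0,0],0]]'; python3 -c "
from h import *
go(.5819,-.2565,.18)
for n,(x0,y0,x1,y1) in(('top',(210,120,310,220)),('side',(230,120,330,220))):
  im=ctrl.capture(n);cv2.imwrite(f'pics/{n}6.png',im)
  cv2.imwrite(f'pics/{n}6z.png',cv2.resize(im[y0:y1,x0:x1],None,fx=4,fy=4,interpolation=cv2.INTER_CUBIC))"; python3 -c "
import cv2,numpy as np
cv2.imwrite('pics/c6.png',np.hstack([cv2.imread('pics/top6z.png'),cv2.imread('pics/side6z.png')]))"
```

```text
time: 9.8
eef_pos: [0.6509, 0.0165, 0.0789]
eef_rot: [0.0, 0.979, 0.202, 0.0]
force: [-0.9, 0.2, 0.5]
opening: 0.0309
time: 10.2
eef_pos: [0.6532, 0.0164, 0.1871]
eef_rot: [0.001, 0.979, 0.202, 0.006]
force: [1.0, -0.7, 1.0]
opening: 0.0306
t 10.2 pos [0.6532 0.0164 0.1871] F [ 1.  -0.7  1. ] open 0.0306 z [ 0.012 -0.    -1.   ]
tool shift mm [-173.6  222.3    6.4] jaw -66.67
```

View pics/c6.png

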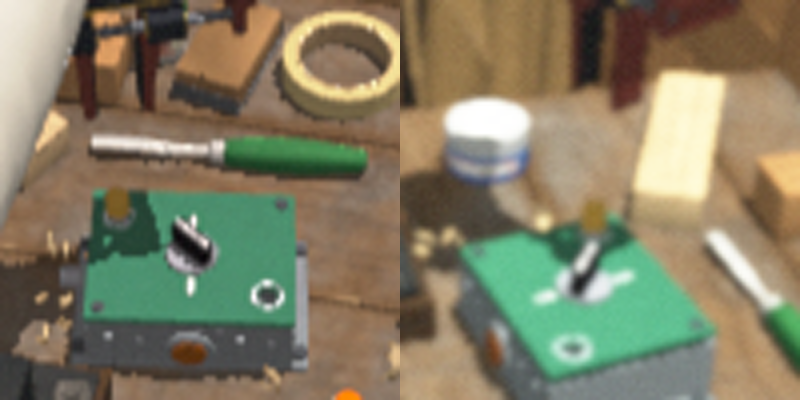

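```bash
python3 -m handwheel '[[0,[-29,37,0],0],[0,[-29,37,0],0],[0,[-29,37,0],0],[0,[-29,37,0],0],[0,[-29,37,0],0],[0,[-29,37,0],0],[0,[0,0,40],0],[0,[0,0,20],0],[0,[0,0,0],0],[0,[0,0,0],0]]'; python3 -c "
from h import *
go(.5822,-.2568,.067,113.2)
for n,(x0,y0,x1,y1) in(('top',(290,140,390,240)),('side',(250,190,350,290))):
  im=ctrl.capture(n);cv2.imwrite(f'pics/{n}7.png',im)
  cv2.imwrite(f'pics/{n}7z.png',cv2.resize(im[y0:y1,x0:x1],None,fx=4,fy=4,interpolation=cv2.INTER_CUBIC))"; python3 -c "
import cv2,numpy as np
cv2.imwrite('pics/c7.png',np.hstack([cv2.imread('pics/top7z.png'),cv2.imread('pics/side7z.png')]))"
```

```text
time: 11.3
eef_pos: [0.5783, -0.2559, 0.1174]
eef_rot: [-0.001, 0.979, 0.202, -0.001]
force: [0.2, 0.5, 0.9]
opening: 0.0438
t 11.3 pos [ 0.5783 -0.2559  0.1174] F [0.2 0.5 0.9] open 0.0438 z [-0.002  0.001 -1.   ]
tool shift mm [ 3.3  2.5 50.4] jaw -66.66 turn 0.1 or -179.9
```

View pics/c7.png

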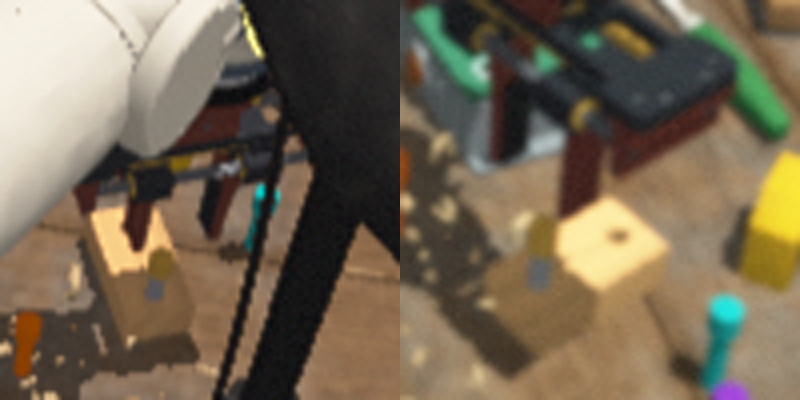

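```bash
python3 -m handwheel '[[0,[3.3,2.5,26],0],[0,[0,0,24],0],[0,[0,0,0],0],[0,[0,0,0],0],[-1,[0,0,0],0],[-1,[0,0,0],0],[-1,[0,0,0],0],[-1,[0,0,0],0],[-1,[0,0,0],0]]'; python3 -m handwheel '[[-1,[0,0,-20],0],[-1,[0,0,-30],0],[-1,[0,0,-30],0],[-1,[0,0,-30],0],[-1,[0,0,0],0]]';python3 -c "
from h import *
go(.5987,-.1031,.18)"
```

```text
time: 12.3
eef_pos: [0.5832, -0.2572, 0.0695]
eef_rot: [0.0, 0.979, 0.202, 0.001]
force: [-0.4, 0.9, 4.3]
opening: 0.0171
time: 12.8
eef_pos: [0.5845, -0.2582, 0.1845]
eef_rot: [0.003, 0.979, 0.202, 0.003]
force: [0.3, 0.1, 0.1]
opening: 0.0171
t 12.8 pos [ 0.5845 -0.2582  0.1845] F [0.3 0.1 0.1] open 0.0171 z [ 0.008 -0.004 -1.   ]
tool shift mm [  74.4 -136.8    4. ] jaw -66.67
```

```bash
python3 -m handwheel '[[-1,[19,-34,0],0],[-1,[19,-34,0],0],[-1,[18,-34,0],0],[-1,[18,-34,0],0],[-1,[0,0,20],0],[-1,[0,0,22],0],[-1,[0,0,0],0],[-1,[0,0,0],0]]'; python3 -c "
from h import *
go(.5987,-.1031,.138)
p=ctrl.sense()['eef_pos']*[1,1,0]
for n,(x0,y0,x1,y1) in(('top',(230,150,310,230)),('side',(230,150,310,230))):
  im=ctrl.capture(n);cv2.imwrite(f'pics/{n}8.png',im)
  cv2.imwrite(f'pics/{n}8z.png',cv2.resize(im[y0:y1,x0:x1],None,fx=5,fy=5,interpolation=cv2.INTER_NEAREST))
  for z in(.06,.08,.11): print(n,z,proj(n,p+[0,0,z]))"; python3 -c "
import cv2,numpy as np
cv2.imwrite('pics/c8.png',np.hstack([cv2.imread('pics/top8z.png'),cv2.imread('pics/side8z.png')]))"
```

```text
time: 13.6
eef_pos: [0.5964, -0.1031, 0.1355]
eef_rot: [-0.0, 0.979, 0.202, -0.001]
force: [-0.0, -0.3, -0.8]
opening: 0.0171
t 13.6 pos [ 0.5964 -0.1031  0.1355] F [-0.  -0.3 -0.8] open 0.0171 z [-0.002  0.    -1.   ]
tool shift mm [ 2.1  0.9 -2.5] jaw -66.68 
top 0.06 [[276.30939932 195.07461763]]
top 0.08 [[276.60795423 190.73987296]]
top 0.11 [[277.07053993 184.023551  ]]
side 0.06 [[272.45469191 207.17300388]]
side 0.08 [[272.76888597 200.98264808]]
side 0.11 [[273.25646994 191.37610638]]
```

View pics/c8.png

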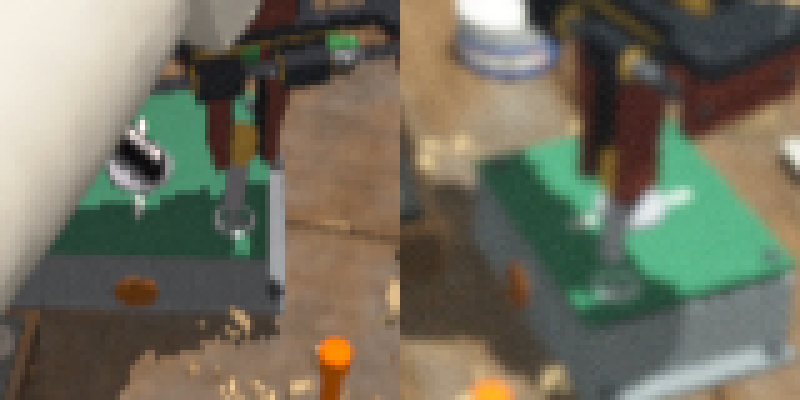

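```bash
python3 -m handwheel '[[-1,[2.4,0.6,6],0],[-1,[0,0,6],0],[-1,[0,0,3],0],[-1,[0,0,3],0],[-1,[0,0,0],0]]'; python3 -m handwheel '[[-1,[0,0,3],0],[-1,[0,0,0],0]]'; python3 -m handwheel '[[-1,[0,0,3],0],[-1,[0,0,0],0]]'
```

```text
time: 14.2
eef_pos: [0.5991, -0.1027, 0.1179]
eef_rot: [-0.0, 0.979, 0.202, -0.0]
force: [-0.4, 0.0, -0.0]
opening: 0.0173
time: 14.4
eef_pos: [0.5993, -0.1027, 0.1153]
eef_rot: [-0.0, 0.979, 0.202, -0.0]
force: [-0.9, -0.8, -0.2]
opening: 0.0169
time: 14.6
eef_pos: [0.5993, -0.1026, 0.1122]
eef_rot: [-0.0, 0.979, 0.202, -0.0]
force: [-1.1, -0.4, -0.2]
opening: 0.0171
```

```bash
python3 -m handwheel '[[-1,[0,0,4],0],[-1,[0,0,4],0],[-1,[0,0,0],0]]'; python3 -m handwheel '[[-1,[0,0,5],0],[-1,[0,0,5],0],[-1,[0,0,5],0],[-1,[0,0,0],0]]'; python3 -m handwheel '[[-1,[0,0,4],0],[-1,[0,0,3],0],[-1,[0,0,0],0]]'
```

```text
time: 14.9
eef_pos: [0.5992, -0.1029, 0.1038]
eef_rot: [0.0, 0.979, 0.202, -0.0]
force: [0.2, -1.0, -0.5]
opening: 0.0169
time: 15.3
eef_pos: [0.5991, -0.1028, 0.0885]
eef_rot: [-0.0, 0.979, 0.202, -0.001]
force: [1.0, -1.2, -1.6]
opening: 0.0171
time: 15.6
eef_pos: [0.5993, -0.1027, 0.0821]
eef_rot: [-0.0, 0.979, 0.202, -0.0]
force: [0.2, -0.5, -1.3]
opening: 0.0172
```

```bash
python3 -m handwheel '[[-1,[0,0,2],0],[-1,[0,0,0],0],[-0.3,[0,0,0],0],[-0.3,[0,0,0],0],[-0.3,[0,0,0],0]]';  python3 -m handwheel '[[-0.3,[0,0,-20],0],[-0.3,[0,0,-40],0],[-0.3,[0,0,-40],0],[-0.3,[0,-40,-40],0],[-0.3,[0,0,0],0]]'; python3 -c "
from h import *
go(.6246,-.0433,.15)
for n,(x0,y0,x1,y1) in(('top',(220,150,300,230)),('side',(235,150,315,230))):
  im=ctrl.capture(n);cv2.imwrite(f'pics/{n}9.png',im)
  cv2.imwrite(f'pics/{n}9z.png',cv2.resize(im[y0:y1,x0:x1],None,fx=5,fy=5,interpolation=cv2.INTER_NEAREST))"; python3 -c "
import cv2,numpy as np
cv2.imwrite('pics/c9.png',np.hstack([cv2.imread('pics/top9z.png'),cv2.imread('pics/side9z.png')]))"
```

```text
time: 16.1
eef_pos: [0.5994, -0.1024, 0.0807]
eef_rot: [-0.0, 0.979, 0.202, -0.0]
force: [0.7, 0.5, -0.1]
opening: 0.0308
time: 16.6
eef_pos: [0.5867, -0.068, 0.2238]
eef_rot: [0.001, 0.979, 0.203, 0.005]
force: [0.2, 0.2, 0.6]
opening: 0.0311
t 16.6 pos [ 0.5867 -0.068   0.2238] F [0.2 0.2 0.6] open 0.0311 z [ 0.011 -0.    -1.   ]
tool shift mm [43.9 -7.8 74.2] jaw -66.53
```

View pics/c9.png

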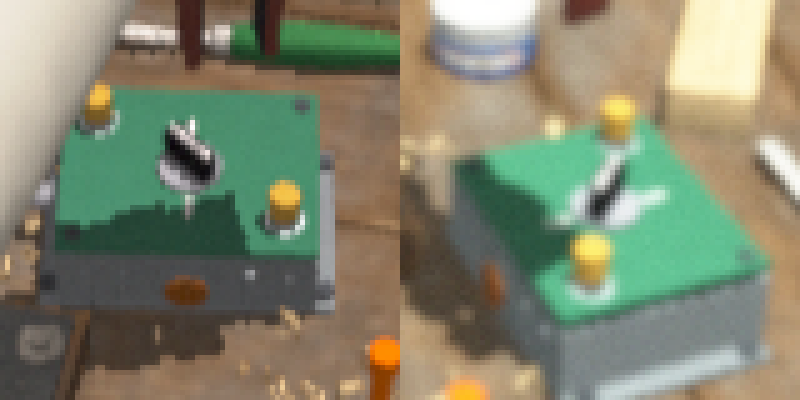

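```bash
python3 - <<'E'
from h import *
a=cv2.imread('pics/top9.png')[166:192,248:268];b=cv2.imread('pics/side9.png')[176:200,268:290]
f=lambda i:cv2.resize(i,None,fx=18,fy=18,interpolation=cv2.INTER_CUBIC)
a,b=f(a),f(b);H=max(a.shape[0],b.shape[0]);g=lambda i:cv2.copyMakeBorder(i,0,H-i.shape[0],0,0,0)
cv2.imwrite('pics/c10.png',np.hstack([g(a),g(b)]))
print(a.shape)
c=np.array([.6249,-.0430,0])
for n in('top','side'):
  for ang in(30,43,50,60,70,80):
    t=np.radians(ang+9.2);d=.018*np.array([np.cos(t),np.sin(t),0]);p=proj(n,[c+d+[0,0,.085],c-d+[0,0,.085]])
    v=p[0]-p[1];print(n,ang,p.round(1).tolist(),np.degrees(np.arctan2(v[1],v[0])).round(1))
E
```

```text
(468, 360, 3)
top 30 [[254.5, 174.4], [260.5, 183.0]] -124.9
top 43 [[253.4, 175.0], [261.7, 182.4]] -138.6
top 50 [[252.8, 175.4], [262.3, 182.0]] -145.3
top 60 [[252.2, 176.1], [262.9, 181.3]] -154.3
top 70 [[251.7, 176.9], [263.4, 180.5]] -162.7
top 80 [[251.3, 177.7], [263.7, 179.7]] -170.7
side 30 [[280.5, 181.2], [272.9, 187.5]] -39.7
side 43 [[279.1, 180.7], [274.3, 187.9]] -56.1
side 50 [[278.3, 180.6], [275.1, 188.1]] -66.7
side 60 [[277.2, 180.4], [276.3, 188.3]] -83.5
side 70 [[276.0, 180.4], [277.5, 188.3]] -100.6
side 80 [[274.8, 180.5], [278.7, 188.2]] -116.3
```

View pics/c10.png

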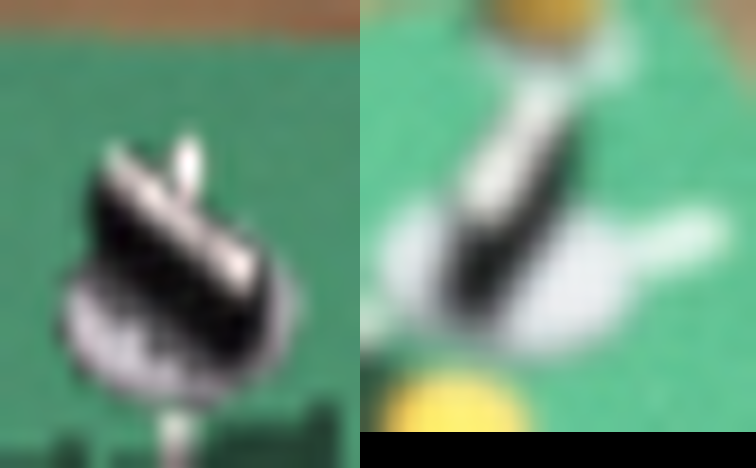

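```bash
python3 -m handwheel '[[0,[0,0,0],-8],[0,[0,0,0],-8],[0,[0,0,0],-8],[0,[0,0,0],-6],[0,[0,0,0],0],[0,[0,0,0],0]]';python3 -c "
from h import *
go(.6249,-.0430,.12,-36.8)"
```

```text
time: 17.3
eef_pos: [0.585, -0.0706, 0.2141]
eef_rot: [-0.001, 0.894, 0.447, -0.001]
force: [0.1, -0.2, -1.0]
opening: 0.0439
t 17.3 pos [ 0.585  -0.0706  0.2141] F [ 0.1 -0.2 -1. ] open 0.0439 z [-0.003  0.    -1.   ]
tool shift mm [46.1 15.6 94. ] jaw -36.86 turn -0.1 or 179.9
```

```bash
python3 -m handwheel '[[0,[23,8,20],0],[0,[23,8,20],0],[0,[0,0,40],0],[0,[0,0,14],0],[0,[0,0,0],0],[0,[0,0,0],0]]';python3 -c "
from h import *
go(.6249,-.0430,.078,-36.8)
for n,(x0,y0,x1,y1) in(('top',(220,150,300,230)),('side',(235,150,315,230))):
  im=ctrl.capture(n);cv2.imwrite(f'pics/{n}11.png',im)
  cv2.imwrite(f'pics/{n}9z.png',cv2.resize(im[y0:y1,x0:x1],None,fx=5,fy=5,interpolation=cv2.INTER_NEAREST))"; python3 -c "
import cv2,numpy as np
cv2.imwrite('pics/c11.png',np.hstack([cv2.imread('pics/top9z.png'),cv2.imread('pics/side9z.png')]))"
```

```text
time: 17.9
eef_pos: [0.6258, -0.0433, 0.1231]
eef_rot: [0.0, 0.894, 0.448, 0.0]
force: [0.4, -0.2, 1.9]
opening: 0.0437
t 17.9 pos [ 0.6258 -0.0433  0.1231] F [ 0.4 -0.2  1.9] open 0.0437 z [ 0.001 -0.    -1.   ]
tool shift mm [-0.3 -0.9 45.1] jaw -36.74 turn 0.1 or -179.9
```

View pics/c11.png

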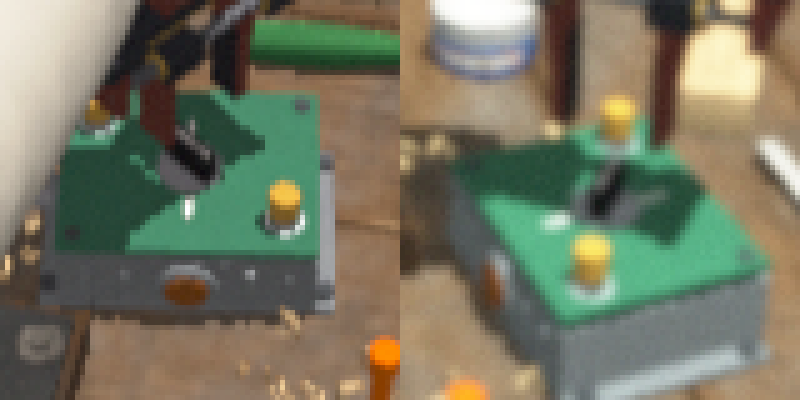

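```bash
python3 -m handwheel '[[0,[0,-1,20],0],[0,[0,0,15],0],[0,[0,0,8],0],[0,[0,0,0],0],[0,[0,0,0],0]]'; python3 -m handwheel '[[-1,[0,0,0],0],[-1,[0,0,0],0],[-1,[0,0,0],0],[-1,[0,0,0],0],[-1,[0,0,0],0],[-1,[0,0,0],0]]'; python3 -c "
from h import *
go(.6249,-.0430,.078,-80.8); print(ctrl.sense()['moment'])"
```

```text
time: 18.5
eef_pos: [0.6251, -0.0424, 0.0795]
eef_rot: [0.0, 0.894, 0.449, 0.0]
force: [-0.3, 0.4, 1.1]
opening: 0.0438
time: 19.1
eef_pos: [0.6251, -0.0424, 0.0792]
eef_rot: [0.0, 0.894, 0.449, 0.0]
force: [0.9, -1.5, 0.7]
opening: 0.0105
t 19.1 pos [ 0.6251 -0.0424  0.0792] F [ 0.9 -1.5  0.7] open 0.0105 z [ 0.001 -0.    -1.   ]
tool shift mm [-0.6  0.2  1.2] jaw -36.67 turn 44.1 or -135.9

[-0.14126682  0.01564097  0.05877706]
```

Gripped at 10.5 mm (wing 11 mm). Turning +44°.

```bash
python3 -m handwheel '[[-1,[0,0,0],8],[-1,[0,0,0],8],[-1,[0,0,0],8],[-1,[0,0,0],8],[-1,[0,0,0],8],[-1,[0,0,0],4],[-1,[0,0,0],0],[-1,[0,0,0],0]]'; python3 -c "
from h import *
go(.6249,-.0430,.078,-80.8); print(ctrl.sense()['moment'])
for n,(x0,y0,x1,y1) in(('top',(220,150,300,230)),('side',(235,150,315,230))):
  im=ctrl.capture(n);cv2.imwrite(f'pics/{n}12.png',im)
  cv2.imwrite(f'pics/{n}9z.png',cv2.resize(im[y0:y1,x0:x1],None,fx=5,fy=5,interpolation=cv2.INTER_NEAREST))"; python3 -c "
import cv2,numpy as np
cv2.imwrite('pics/c12.png',np.hstack([cv2.imread('pics/top9z.png'),cv2.imread('pics/side9z.png')]))"
```

```text
time: 19.9
eef_pos: [0.6249, -0.042, 0.0792]
eef_rot: [-0.0, 0.997, 0.082, -0.0]
force: [-1.3, 1.4, 2.2]
opening: 0.0109
t 19.9 pos [ 0.6249 -0.042   0.0792] F [-1.3  1.4  2.2] open 0.0109 z [-0.  0. -1.]
tool shift mm [-0.1  1.   1.2] jaw -80.54 turn 0.3 or -179.7

[ 0.21888146  0.28818434 -0.07576684]
```

View pics/c12.png

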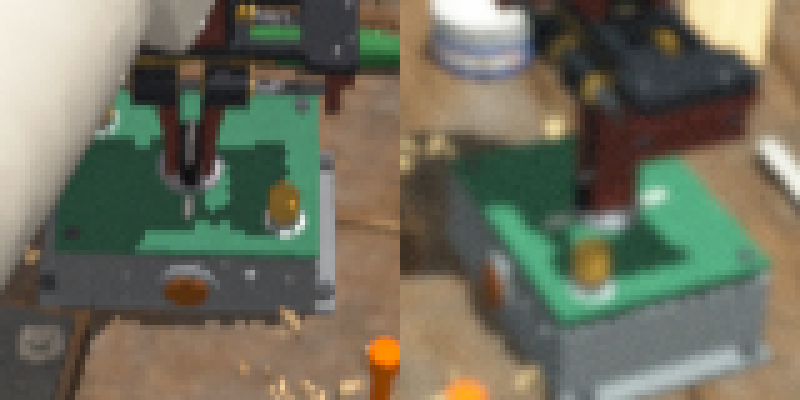

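```bash
python3 -m handwheel '[[-0.3,[0,0,0],0],[-0.3,[0,0,0],0],[-0.3,[0,0,-20],0],[-0.3,[0,0,-45],0],[-0.3,[0,0,-45],0],[-0.3,[-45,0,-20],0],[-0.3,[-20,0,0],0],[-0.3,[0,0,0],0]]'; python3 -c "
from h import *
go(.6249,-.0420,.12,-80.8); print(ctrl.sense()['moment'])
for n,(x0,y0,x1,y1) in(('top',(220,150,300,230)),('side',(235,150,315,230))):
  im=ctrl.capture(n);cv2.imwrite(f'pics/{n}13.png',im)
  cv2.imwrite(f'pics/{n}9z.png',cv2.resize(im[y0:y1,x0:x1],None,fx=5,fy=5,interpolation=cv2.INTER_CUBIC))"; python3 -c "
import cv2,numpy as np
cv2.imwrite('pics/c13.png',np.hstack([cv2.imread('pics/top9z.png'),cv2.imread('pics/side9z.png')]))"
```

```text
time: 20.8
eef_pos: [0.56, -0.0535, 0.2107]
eef_rot: [0.001, 0.997, 0.081, 0.001]
force: [0.3, 0.2, 0.9]
opening: 0.0307
t 20.8 pos [ 0.56   -0.0535  0.2107] F [0.3 0.2 0.9] open 0.0307 z [ 0.003 -0.001 -1.   ]
tool shift mm [65.7 -1.  90.9] jaw -80.71 turn 0.1 or -179.9

[ 0.0185757   0.11872169 -0.02173161]
```

View pics/c13.png

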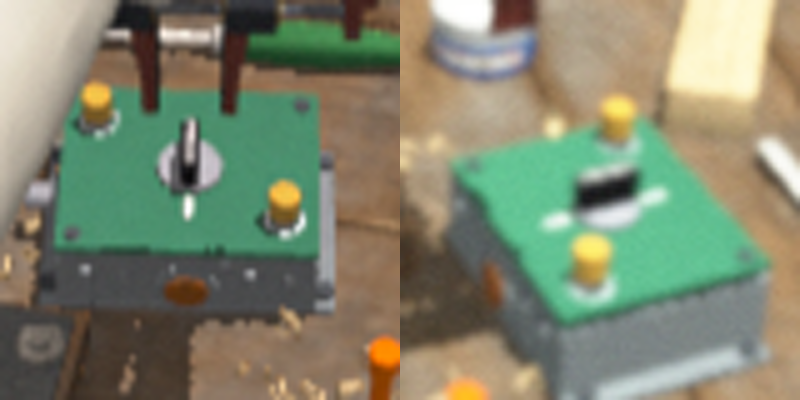

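```bash
python3 -m handwheel '[[0,[33,0,20],0],[0,[33,0,20],0],[0,[0,0,30],0],[0,[0,0,20],0],[0,[0,0,0],0],[0,[0,0,0],0]]'; python3 -c "
from h import *
go(.6249,-.0425,.077,-80.8)"
```

```text
time: 21.5
eef_pos: [0.626, -0.0419, 0.1181]
eef_rot: [-0.0, 0.997, 0.081, -0.001]
force: [-0.0, -0.0, 0.4]
opening: 0.0438
t 21.5 pos [ 0.626  -0.0419  0.1181] F [-0.  -0.   0.4] open 0.0438 z [-0.002  0.    -1.   ]
tool shift mm [-1.1  0.4 41.1] jaw -80.65 turn 0.1 or -179.9
```

```bash
python3 -m handwheel '[[0,[-1,0,20],0],[0,[0,0,14],0],[0,[0,0,5],0],[0,[0,0,0],0],[-1,[0,0,0],0],[-1,[0,0,0],0],[-1,[0,0,0],0],[-1,[0,0,0],0],[-1,[0,0,0],0],[-1,[0,0,0],0]]'; python3 -m handwheel '[[-1,[0,0,3],0],[-1,[0,0,3],0],[-1,[0,0,0],0],[-1,[0,0,0],0]]'
```

```text
time: 22.5
eef_pos: [0.625, -0.042, 0.0804]
eef_rot: [-0.0, 0.997, 0.082, 0.0]
force: [-0.8, 1.7, 2.1]
opening: 0.0108
time: 22.9
eef_pos: [0.6251, -0.042, 0.0757]
eef_rot: [-0.0, 0.997, 0.082, 0.001]
force: [-4.1, 2.4, 8.8]
opening: 0.0111
```

```bash
python3 -m handwheel '[[-1,[0,0,2],0],[-1,[0,0,2],0],[-1,[0,0,0],0],[-1,[0,0,0],0]]';python3 -m handwheel '[[-1,[0,0,2],0],[-1,[0,0,2],0],[-1,[0,0,0],0],[-1,[0,0,0],0]]'
```

```text
time: 23.3
eef_pos: [0.6252, -0.042, 0.0752]
eef_rot: [0.0, 0.997, 0.082, 0.001]
force: [-9.7, 3.3, 21.0]
opening: 0.0107
time: 23.7
eef_pos: [0.6255, -0.042, 0.0749]
eef_rot: [0.0, 0.997, 0.082, 0.003]
force: [-18.1, 4.6, 36.4]
opening: 0.0107
```

```bash
python3 -m handwheel '[[-1,[0,0,-2],0],[-1,[0,0,0],0],[-1,[0,0,0],0],[-1,[0,0,0],0]]';python3 -c "
from h import *
go(.6249,-.0425,.077,-80.8)
for n,(x0,y0,x1,y1) in(('top',(220,150,300,230)),('side',(235,150,315,230))):
  im=ctrl.capture(n);cv2.imwrite(f'pics/{n}14.png',im)
  cv2.imwrite(f'pics/{n}9z.png',cv2.resize(im[y0:y1,x0:x1],None,fx=5,fy=5,interpolation=cv2.INTER_CUBIC))"; python3 -c "
import cv2,numpy as np
cv2.imwrite('pics/c14.png',np.hstack([cv2.imread('pics/top9z.png'),cv2.imread('pics/side9z.png')]))"
```

```text
time: 24.1
eef_pos: [0.6254, -0.042, 0.075]
eef_rot: [0.0, 0.997, 0.082, 0.002]
force: [-14.9, 3.0, 29.0]
opening: 0.0105
t 24.1 pos [ 0.6254 -0.042   0.075 ] F [-14.9   3.   29. ] open 0.0105 z [ 0.004 -0.    -1.   ]
tool shift mm [-0.6  0.5 -2. ] jaw -80.64 turn 0.2 or -179.8
```

View pics/c14.png

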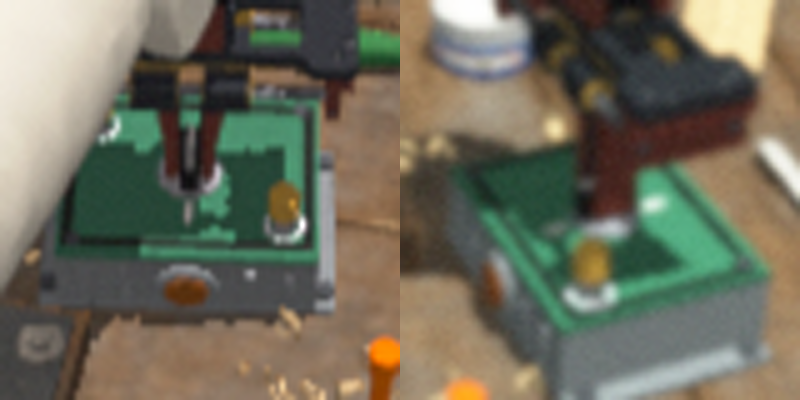

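```bash
python3 -c "
from plant import ctrl
print(ctrl.close_job())"
```

```text
the job is handed in; nothing more can be done
None
```

The job is handed in at about 24 s. Both brass-headed pins are in the cover's two holes, the wing is turned to the marks, and the cover is held down by the gripped wing. The hand-in returned no verdict.

- **Pins:** Both went in with no more than about 2 N of force. In the pictures taken after release they stand upright at the expected height.
- **Wing:** I turned it about 44°. I then let go and lifted clear to check: its line matched the marks to within about 1° by eye, with the cover still up.
- **Press:** I gripped the wing again and pushed. The tool went down about 5 mm and then met a solid stop. I eased off from 36 N to about 29 N down before handing in, with about 15 N of sideways push still present. The last pictures show the cover down inside its rim; the pin in the front-right hole still stands upright, while the arm hid the one in the far-left hole.
- **Disagreement:** The two cameras disagreed by about 5 mm in x. I averaged them for the first pin, and used the first hole's final position to correct the second.
- **Not measured:** I did not measure the pot, tape measure and gouge again at the end. The arm did not touch them at any point.

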